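# Put the bench tools home on their outline tiles

### The arm

A 6-joint arm with a two-finger parallel gripper is mounted at the origin on the work surface. World frame = base frame: x ahead of the robot, y to its left, z up, the work surface at z = 0. Lengths are in m, angles in rad, forces in N, time in s.
With the tool pointing down it reaches from about 0.4 to 0.825 m from the base axis. Payload 7 kg.
Tool frame: the origin (TCP) lies between the finger pads; the fingertips stand 22 mm ahead of it and the grasp point (between the pads) lies 3 mm ahead of it; z points along the fingers, y is the direction in which the jaws open and shut (so a half turn about z gives the same grasp; the last joint's range is limited). The gripper opens to 88 mm and grips with 3 to 60 N. Pads are 19 mm wide; open, the fingers measure 130 mm over their backs; the gripper's body (78 mm by 193 mm) begins 47 mm behind the grasp point.
Start: joints at [-1.062, 0.359, 0.012, 0, -1.224, -0.288], TCP at [0.148, -0.659, 0.219] pointing down, gripper open.
Joint ranges: [-3.07, 3.07], [-1.43, 2.12], [-1.02, 1.25], [-3.03, 1.67], [-3.05, -0], [-3.03, 3.03]. Speed limits (rad/s): [2.39, 2.39, 3.01, 3.14, 3.14, 3.14].

### API

Orientations are given as a rotation vector (axis times angle).
In Python, from cell import robot gives the robot as it stands.
- The arm moves only by the tool send_rows, never from a script. Its argument "targets" is a list of rows, each a list of 5 numbers: the shift along the tool's x, y, z in mm, then the turn about the tool's z in degrees, then the gripper's target within -1 to 1 (fully open at 1, half-way at 0, shut at -1). A call has 1 to 8 rows; each row is the pose to reach, as a shift and turn from the pose commanded when the call began, along the tool's axes at that moment; what a row does not reach only later rows make up. A row lasts 1/12 s, in which the tool goes at most 41.7 mm and 7.16 degrees, less where a joint would pass 70% of its speed; a pose out of reach is approached as far as the arm can. A call with a gripper value outside its range is refused whole. The fingers move at their own pace and stop on an object; "newtons" is the grip in N (left out, the last holds). Time passes only in rows, so rows that repeat a pose let the fingers close. It gives the time, the measured TCP pose, the force and the opening at its end, in the units of the state.
- robot.observe(): the state, without advancing time (a new reading comes with each control period).
- robot.grab_frame(name): name is "side" or "top"; returns (picture, depth): 400x640x3 uint8, blue, green, red; 400x640 float32, m along the optical axis (not along the pixel's ray), 0 where there is no reading.
- robot.get_calibration(name): a dict with "fx", "fy", "cx", "cy" (pixels), "extrinsics" (4x4, takes a point from world to camera coordinates). Camera axes: x right, y up, looking along -z (the intrinsics and any distortion apply to the point x, -y, -z); pixel columns grow to the right and rows downward; lengths in m; the calibration is good to about 2 mm. A picture is of the moment at which its call begins. get_calibration takes no time and is no camera call.
- robot.hand_in(): hands the job in, once; it reports no verdict.
Trained networks look in the newest picture that a camera, given by its name, has taken for a name from the list of things; names that differ only in an ending like _2 or _b are one class to them, and where a whole thing is asked for, a point or a joint stands for the part that bears it (a point fixed in the world has none). Each returns a list of dicts, best first, with "p" (0 to 1); they miss things now and then, are a little off and sometimes report something else, mostly with a low value. They report only what shows in the picture. A call takes as long as a camera call.
- robot.recognise(query, camera): "point" ([column, row] as shares, 0 to 1, of the picture: columns of its width, rows of its height, amid what is visible of it).
- robot.outline_of(query, camera): "pixels" (400x640 bool, what is visible of it) and "point" ([column, row] as shares, 0 to 1, of the picture: columns of its width, rows of its height, amid what is visible of it).
The state is a dict: "clock": time; "qpos": joint angles; "dq": joint speeds; "joint_torque": joint torques, N m; "tcp_pos": TCP position; "orientation": TCP orientation; "contact_force": force on the tool from outside, world axes, zero at the start; "torque": the same for the moment, N m; "opening": finger opening in m.
Only numpy, scipy, OpenCV 4.12 (cv2) and the standard library are available. Lean on these libraries where they do the work, as an engineer would, in place of code of your own. Each camera call takes 0.05 s, during which the arm holds its last target. There are 200 camera calls.

### The job

Clear the joinery bench: put the mallet, the sanding block and the block plane each flat and squarely on the tile with its own printed outline (mallet head on the head of its outline), and slip the blue tape roll down over the wooden post of its tile. Any order will do. Leave the tin of screws and the cardboard box of hinges standing where they are.

Things in the scene. Friction and masses are not known exactly. Their poses are not given: they have to be found in the camera images.
- mallet: small wooden mallet lying on its side, 150 long (x), 85 wide over the head (y), 38 high. Dark block head with a brass band, from x = 22 to 60 and y = -42.5 to 42.5; pale handle towards -x, 22 wide (y), its sides spanning heights 7 to 31, ending in a 30 wide knob from x = -90 to -68. Origin: on the underside, under the handle, 15 towards the head from mid-length, near the centre of mass; a good place to grip the handle across y. z up. About 0.26 kg.
- sanding_block: orange sanding block with a thin black underside, 100 (x) x 54 (y) x 34 high. Origin: centre of the underside, z up. About 0.16 kg.
- block_plane: small block plane: steel sole 130 (x) x 44 (y), green body with straight sides 44 apart up to 27 high, brass knob at +x and a sloping steel cap, 45 high over all. Origin: centre of the underside, z up. About 0.45 kg.
- tape_roll: blue roll of tape lying flat, a rigid ring 62 in outer diameter, 32 in hole diameter, 36 high. Origin: centre of the underside, z up. About 0.09 kg.
- mallet_tile: fixed grey tile 165 (x) x 97 (y) x 5 thick with a yellow printed mallet outline, head towards +x. Origin: centre of the underside, z up. With the mallet home its axes are parallel to the tile's (same way round) and its origin lies at x = 15, y = 0, z = 5 in the tile's frame.
- block_tile: fixed grey tile 116 (x) x 70 (y) x 5 thick with an orange printed rectangle 104 x 58 for the sanding block. Origin: centre of the underside, z up. The home block is centred on it, long side along x (either way round).
- plane_tile: fixed grey tile 148 (x) x 64 (y) x 5 thick with a long green printed outline 134 x 48 for the block plane. Origin: centre of the underside, z up. The home plane is centred on it, long side along x (either way round).
- tape_tile: fixed grey tile 84 x 84 x 5 thick with a blue printed disc of diameter 68 and an upright wooden post at its centre, 14 in diameter with a tapered tip, top 29 above the bench. Origin: centre of the underside, z up. The home tape roll lies flat on the tile around the post.
- screw_tin: bystander: open round steel tin of brass screws, 60 in diameter, 42 high, loose. Origin: centre of the underside. To be left alone.
- hinge_box: bystander: brown cardboard box with a red band, 85 (x) x 60 (y) x 40 high, loose. Origin: centre of the underside. To be left alone.

How it is judged:
At the end, for the whole second after the job is handed in: Mallet (head on the outline's head), sanding block and plane lie flat on their own tiles, within 12 mm and 0.2 rad of their outlines; the tape roll lies flat on its tile around the post, within 12 mm; undersides within 4 mm of the tile tops; all released and at rest (x of mallet in the frame of mallet_tile between 0.003 and 0.027 m and y of mallet in the frame of mallet_tile between -0.012 and 0.012 m and x of mallet_tile in the frame of mallet between -0.027 and -0.003 m and z of mallet in the frame of mallet_tile between 0.001 and 0.009 m and angle between each of mallet, sanding_block, block_plane, tape_roll's own z axis and vertical below 0.1 rad and linear speed of each of mallet, sanding_block, block_plane, tape_roll below 0.02 m/s and angle between the x axis of mallet and the x axis of mallet_tile, either way round below 0.2 rad and horizontal distance between sanding_block and block_tile below 0.012 m and z of sanding_block in the frame of block_tile between 0.001 and 0.009 m and angle between the x axis of sanding_block and the x axis of block_tile, either way round below 0.2 rad and horizontal distance between block_plane and plane_tile below 0.012 m and z of block_plane in the frame of plane_tile between 0.001 and 0.009 m and angle between the x axis of block_plane and the x axis of plane_tile, either way round below 0.2 rad and horizontal distance between tape_roll and tape_tile below 0.012 m and z of tape_roll in the frame of tape_tile between 0.001 and 0.009 m); the robot touches nothing.
It fails at once if the tin of screws is shifted by more than 30 mm or tipped (distance of screw_tin from where it was at the start of the episode above 0.03 m or angle between screw_tin's own z axis and vertical above 0.4 rad).
It fails at once if the box of hinges is shifted by more than 30 mm or tipped (distance of hinge_box from where it was at the start of the episode above 0.03 m or angle between hinge_box's own z axis and vertical above 0.4 rad).
It also fails if it takes over 128 s, if anything falls off the work surface, if the arm or the gripper's body presses on something with over 40 N, if the wrist force passes 120 N, or if a joint passes its speed limit or range.

## Working session

There is one attempt and no reset: what is moved stays moved. The work goes in short steps, Python scripts to look and compute and a tool call to move; the robot and the scene stay as the last step left them, time stands still between calls to the robot, and variables do not carry over. Pictures are saved under pics/ and viewed, about 12 in all and at most 16, crops included, and the job is handed in when it is done.

Besides the shell and the picture viewer there is one more tool, called after "Request:" by a JSON object that holds its "fn" and its "kwargs". send_rows: Moves the arm, as the interface text tells. Its arguments: {"type":"object","properties":{"targets":{"type":"array"},"newtons":{"type":"number"}},"required":["targets"]}

```bash
ls; mkdir -p pics; python3 - <<'E'
from cell import robot
import cv2
s=robot.observe(); print(s)
for n in ["top","side"]:
    c=robot.get_calibration(n); print(n,c)
    im,d=robot.grab_frame(n); cv2.imwrite(f"pics/{n}0.png",im)
E
```

```text
pics
{'clock': 0.0, 'qpos': array([-1.06188219e+00,  3.59377299e-01,  1.10583741e-02, -3.33654423e-04,
       -1.22409527e+00, -2.88104968e-01]), 'dq': array([-0.00011019,  0.00116916, -0.00124412,  0.00030252,  0.00061494,
        0.00019159]), 'joint_torque': array([-8.01509232e-04, -5.82721961e+01,  2.93053329e+01,  6.99730217e+00,
        6.93382550e-03, -2.18655096e-04]), 'tcp_pos': array([ 0.14769895, -0.65813109,  0.21833166]), 'orientation': array([ 3.45927228e-01, -3.12214741e+00, -2.53314802e-03]), 'contact_force': array([ 1.0147541 , -0.26291671,  0.36189055]), 'torque': array([-0.05361245,  0.03096055,  0.01650748]), 'opening': 0.08749057897954497}
top {'fx': 462.0404098224919, 'fy': 462.0404098224919, 'cx': 327.21643880047344, 'cy': 194.1058829060046, 'extrinsics': array([[ 0.01625653, -0.99981857,  0.00992779, -0.00379241],
       [ 0.98718314,  0.01762607,  0.15861517, -0.55044651],
       [-0.15876137,  0.00722201,  0.98729057, -1.17577345],
       [ 0.        ,  0.        ,  0.        ,  1.        ]])}
side {'fx': 469.0614752411006, 'fy': 469.0614752411006, 'cx': 319.63119611471353, 'cy': 188.65714978673356, 'extrinsics': array([[-0.95128505, -0.30797516,  0.01442422,  0.51121997],
       [ 0.21578412, -0.6316472 ,  0.74462005, -0.16074327],
       [-0.22021346,  0.71145844,  0.66733269, -1.18225187],
       [ 0.        ,  0.        ,  0.        ,  1.        ]])}
```

View pics/top0.png

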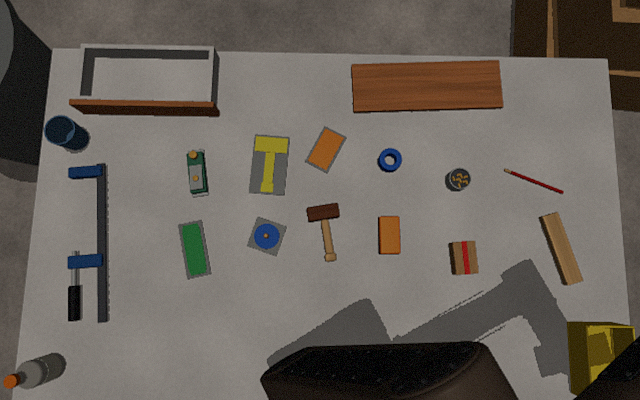

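View pics/side0.png

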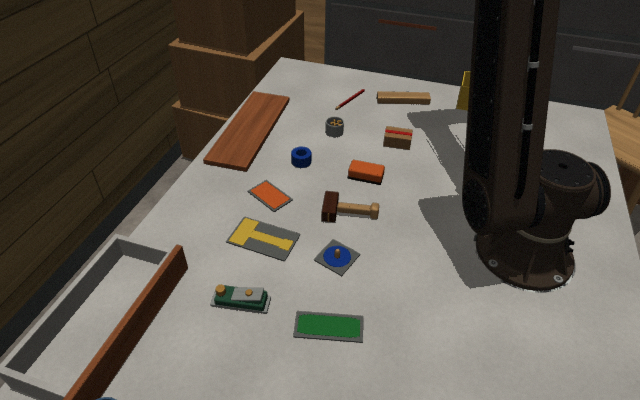

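The top view shows everything: mallet (326,230), sanding block (390,235), plane (198,172), tape roll (390,160), the tiles at (269,165), (326,149), (195,249) and (267,236), the tin at (457,179) and the box at (464,257). The side view agrees.

```bash
cat > h.py <<'E'
from cell import robot
import numpy as np, cv2
from scipy.spatial.transform import Rotation as R
def world(cam,d,rows,cols):
    c=robot.get_calibration(cam); z=d[rows,cols]
    P=np.stack([(cols-c["cx"])/c["fx"]*z,-(rows-c["cy"])/c["fy"]*z,-z,np.ones_like(z)],0)
    return (np.linalg.inv(c["extrinsics"])@P)[:3].T
def cloud(q,cam,d):
    o=robot.outline_of(q,cam)
    if not o: return None,None,0
    o=o[0]; m=o["pixels"].astype(bool)&(d>0)
    r,c=np.nonzero(m)
    return world(cam,d,r,c),o["pixels"],o["p"]
def rect(P):
    (cx,cy),(w,h),a=cv2.minAreaRect((P[:,:2]*1000).astype(np.float32))
    if w<h: w,h,a=h,w,a+90
    return cx,cy,w,h,(a+90)%180-90
E
python3 - <<'E'
from h import *
for cam in ["top","side"]:
  im,d=robot.grab_frame(cam); np.save(f"d_{cam}.npy",d); cv2.imwrite(f"im_{cam}.png",im)
  for q in ["mallet","sanding_block","block_plane","tape_roll","mallet_tile","block_tile","plane_tile","tape_tile","screw_tin","hinge_box"]:
    P,m,p=cloud(q,cam,d)
    if P is None: print(cam,q,"none"); continue
    np.save(f"m_{cam}_{q}.npy",m)
    zt=np.percentile(P[:,2],95)*1000
    T=P[P[:,2]*1000>np.percentile(P[:,2],60)*1000-8]
    print(cam,q,"p%.2f n%d ztop %.0f zmed %.0f"%(p,len(P),zt,np.median(P[:,2])*1000),"med",np.round(np.median(P,0)*1000),"rect",np.round(rect(T),1), np.round(rect(P),1))
E
```

```text
top mallet p0.62 n986 ztop 11 zmed 6 med [438. 166.   6.] rect [440.1 166.1  85.6  85.3  72.5] [439.9 166.3  86.3  85.9  71.5]
top sanding_block p0.89 n789 ztop 38 zmed 34 med [ 443. -159.   34.] rect [ 446.8 -160.4   99.8   53.7    1.9] [ 446.7 -160.3  100.    53.9    2. ]
top block_plane p0.83 n835 ztop 46 zmed 30 med [603. 354.  30.] rect [606.7 358.  111.9  44.6  10.2] [610.8 360.  133.7  46.8   9.2]
top tape_roll p0.95 n419 ztop 40 zmed 35 med [ 650. -162.   35.] rect [ 650.2 -163.2   60.6   59.6  -39.7] [ 656.1 -164.    74.2   61.1   -9.4]
top mallet_tile p0.73 n2048 ztop 10 zmed 6 med [634. 166.   6.] rect [636.1 166.2 165.6  97.4  -3.7] [636.1 167.  165.6  98.9  -3.7]
top block_tile p0.63 n998 ztop 11 zmed 6 med [681.  12.   6.] rect [681.5  12.2 115.   70.2 -27.2] [681.5  12.2 115.   70.2 -27.2]
top plane_tile p0.65 n1331 ztop 10 zmed 6 med [402. 357.   6.] rect [402.1 358.7 149.   66.8  13.7] [402.5 359.1 150.2  67.2  13.2]
top tape_tile p0.90 n994 ztop 11 zmed 6 med [439. 167.   6.] rect [439.3 167.2  87.1  86.6 -19.3] [439.  167.4  87.7  86.7 -19.2]
top screw_tin p0.65 n4
[... 940 characters left out ...]
0.5 104.8  -3.5]
side block_tile p0.65 n720 ztop 9 zmed 6 med [678.  14.   6.] rect [680.9   8.8 121.3  78.3 -25.4] [680.9   8.8 121.3  78.3 -25.4]
side plane_tile p0.80 n1909 ztop 9 zmed 6 med [399. 360.   6.] rect [403.4 355.6 152.2  73.7  15.5] [403.4 355.6 152.2  73.7  15.5]
side tape_tile p0.90 n909 ztop 10 zmed 6 med [438. 171.   6.] rect [439.5 165.7  86.7  84.1  72.4] [439.5 165.7  86.7  84.1  72.4]
side screw_tin p0.60 n294 ztop 42 zmed 33 med [ 596. -335.   33.] rect [ 599.8 -347.3   65.5   57.5  -63.2] [ 599.9 -347.3   65.5   57.5  -63.2]
side hinge_box p0.96 n572 ztop 44 zmed 38 med [ 389. -333.   38.] rect [ 390.9 -355.    84.6   67.2    6.5] [ 391.6 -355.3   94.8   71.7    0.6]
```

```bash
python3 - <<'E'
from h import *
d=np.load("d_top.npy"); rr,cc=np.mgrid[:400,:640]
W=world("top",d,rr.ravel(),cc.ravel())
def box(x0,x1,y0,y1,z0,z1):
    k=(W[:,0]>x0)&(W[:,0]<x1)&(W[:,1]>y0)&(W[:,1]<y1)&(W[:,2]>z0)&(W[:,2]<z1); return W[k]
M=box(.34,.55,-.06,.08,.02,.06); print("mallet",len(M),np.round(rect(M),1),M.min(0),M.max(0))
H=box(.465,.55,-.06,.08,.02,.06); print("head",np.round(rect(H),1))
h=box(.40,.455,-.06,.08,.02,.06)
a=np.polyfit(h[:,0],h[:,1],1); print("handle dir deg",np.degrees(np.arctan(a[0])),"y at",a, h[:,2].mean())
K=box(.34,.395,-.06,.08,.02,.06); print("knob",K.mean(0),K.min(0))
T=box(.6,.7,-.21,-.11,.02,.06); (c,r)=cv2.minEnclosingCircle((T[:,:2]*1000).astype(np.float32)); print("tape",c,r)
B=box(.38,.52,-.2,-.11,.025,.06); print("block",np.round(rect(B),1))
Pl=box(.52,.7,.3,.42,.018,.035); print("plane",np.round(rect(Pl),1))
Pl=box(.52,.7,.3,.42,.02,.06); print("plane",np.round(rect(Pl),1))
print("table z",np.median(box(.5,.6,.0,.1,-.02,.02)[:,2]))
tp=box(.42,.46,.14,.19,.015,.05); print("post",len(tp),tp.mean(0) if len(tp) else 0)
E
```

```text
mallet 846 [449.3   6.3 149.9  86.1   9.9] [ 0.37577103 -0.02658269  0.02065446] [0.52884609 0.05856149 0.04471088]
head [494.5  14.2  86.1  58.2 -80.1]
handle dir deg 10.526842485457687 y at [ 0.18582367 -0.07762286] 0.030581911646726422
knob [ 0.38536655 -0.00537551  0.03711511] [ 0.37577103 -0.02015305  0.02682732]
tape (650.8346557617188, -162.33200073242188) 31.420310974121094
block [ 447.  -160.6  100.5   54.     1.8]
plane [606.1 358.8 111.9  45.4   9.5]
plane [606.3 358.8 112.3  45.4   9.4]
table z 0.0006853400835422629
post 23 [0.43891644 0.1649227  0.02728466]
```

```bash
cat > plan.py <<'E'
# usage: plan.py x y z jaw_deg (mm, TCP) -> tool-frame shift, turn, rows needed
import sys; from h import *
s=robot.observe(); t=np.array(list(map(float,sys.argv[1:4])))
M=R.from_rotvec(s["orientation"]).as_matrix(); p=s["tcp_pos"]*1000
yaw=np.degrees(np.arctan2(M[1,1],M[0,1])); turn=(yaw-float(sys.argv[4])+90)%180-90
sh=M.T@(t-p)
print("t",round(s["clock"],2),"tcp",p.round(1),"yaw",yaw.round(1),"tilt",np.degrees(np.arccos(-M[2,2])).round(2),"open",round(s["opening"]*1000,1),"F",s["contact_force"].round(1),"q6",s["qpos"][5].round(2))
print("shift",sh.round(1),"turn",round(turn,1),"rows",round(max(np.linalg.norm(sh)/41.7,abs(turn)/7.16),1))
E
python3 plan.py 447 -160.5 150 91.8
```

```text
t 1.2 tcp [ 147.8 -658.6  219.3] yaw 102.7 tilt 0.0 open 87.7 F [-0.3 -0.3  0.1] q6 -0.29
shift [-401.   420.5   69.3] turn 10.9 rows 14.0
```

Request:
{"fn": "send_rows", "kwargs": {"targets": [[-401,420.5,69,11,1],[-401,420.5,69,11,1],[-401,420.5,69,11,1],[-401,420.5,69,11,1],[-401,420.5,69,11,1],[-401,420.5,69,11,1],[-401,420.5,69,11,1],[-401,420.5,69,11,1]], "newtons": 25}}

```text
clock: 1.87
tcp_pos: [0.3188, -0.3732, 0.1801]
orientation: [-0.045, 3.14, -0.001]
contact_force: [1.0, -0.3, 0.5]
opening: 0.0877
```

```bash
python3 plan.py 447 -160.5 100 91.8
```

```text
t 1.87 tcp [ 318.8 -373.2  180.1] yaw 91.6 tilt 0.05 open 87.7 F [ 1.  -0.3  0.5] q6 -1.08
shift [-134.1  209.    80.1] turn -0.2 rows 6.3
```

Request:
{"fn": "send_rows", "kwargs": {"targets": [[-134,209,80,0,1],[-134,209,80,0,1],[-134,209,80,0,1],[-134,209,80,0,1],[-134,209,80,0,1],[-134,209,80,0,1],[-134,209,80,0,1],[-134,209,80,0,1]]}}

```text
clock: 2.53
tcp_pos: [0.4473, -0.1598, 0.0991]
orientation: [0.051, -3.14, 0.0]
contact_force: [0.5, -0.8, 0.5]
opening: 0.0877
```

```bash
python3 plan.py 447 -160.5 26 91.8
```

```text
t 2.53 tcp [ 447.3 -159.8   99.1] yaw 91.9 tilt 0.06 open 87.7 F [ 0.5 -0.8  0.5] q6 -1.61
shift [ 0.2 -0.7 73.1] turn 0.1 rows 1.8
```

Request:
{"fn": "send_rows", "kwargs": {"targets": [[0,-0.5,30,0,1],[0,-0.5,55,0,1],[0,-0.5,72,0,1],[0,-0.5,72,0,1],[0,-0.5,72,0,1],[0,-0.5,72,0,-1],[0,-0.5,72,0,-1],[0,-0.5,72,0,-1]]}}

```text
clock: 3.2
tcp_pos: [0.4471, -0.1627, 0.0292]
orientation: [-0.045, 3.139, 0.0]
contact_force: [-0.2, 0.3, 0.5]
opening: 0.073
```

Request:
{"fn": "send_rows", "kwargs": {"targets": [[0,0,0,0,-1],[0,0,0,0,-1],[0,0,0,0,-1],[0,0,0,0,-1]]}}

```text
clock: 3.53
tcp_pos: [0.4463, -0.1625, 0.0282]
orientation: [-0.045, 3.141, 0.0]
contact_force: [-0.1, -0.3, 0.4]
opening: 0.0462
```

```bash
python3 plan.py 447 -160.5 120 91.8
```

```text
t 3.53 tcp [ 446.3 -162.5   28.2] yaw 91.7 tilt 0.02 open 46.2 F [-0.1 -0.3  0.4] q6 -1.61
shift [ -0.8   2.  -91.8] turn -0.1 rows 2.2
```

Request:
{"fn": "send_rows", "kwargs": {"targets": [[0,0,0,0,-1],[0,0,0,0,-1]]}}

```text
clock: 3.7
tcp_pos: [0.4462, -0.1625, 0.028]
orientation: [0.045, -3.141, -0.0]
contact_force: [0.1, 0.2, -0.1]
opening: 0.0335
```

```bash
python3 - <<'E'
from h import *
print(robot.observe()["opening"])
im,d=robot.grab_frame("side"); cv2.imwrite("pics/s1.png",cv2.resize(im[90:260,270:470],None,fx=3,fy=3))
E
```

```text
0.03354753663008765
```

View pics/s1.png

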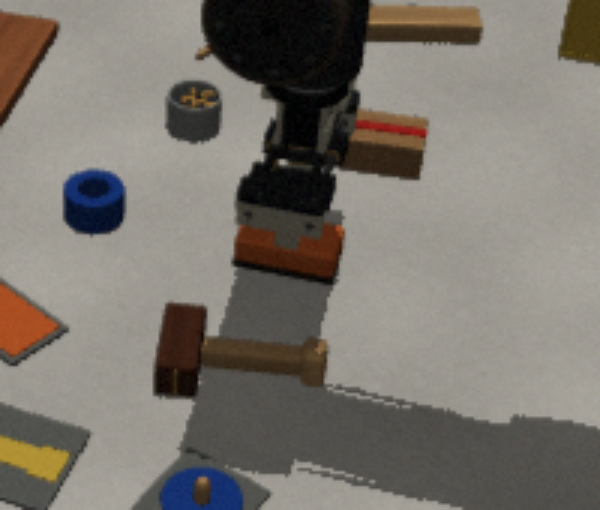

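```bash
python3 - <<'E'
from h import *
s=robot.observe(); print(s["opening"],s["tcp_pos"])
im,d=robot.grab_frame("side")
for r in range(150,184,2):
    P=world("side",d,np.array([r]*3),np.array([350,366,380])); print(r,(P*1000).round(0).tolist())
E
```

```text
0.028850200228922592 [ 0.44617792 -0.16254383  0.02792062]
150 [[481.0, -82.0, 145.0], [441.0, -98.0, 144.0], [409.0, -135.0, 125.0]]
152 [[479.0, -75.0, 144.0], [439.0, -88.0, 145.0], [406.0, -120.0, 129.0]]
154 [[477.0, -66.0, 144.0], [437.0, -81.0, 143.0], [406.0, -122.0, 122.0]]
156 [[477.0, -67.0, 137.0], [434.0, -70.0, 145.0], [406.0, -130.0, 109.0]]
158 [[477.0, -70.0, 128.0], [433.0, -68.0, 141.0], [425.0, -267.0, -5.0]]
160 [[478.0, -75.0, 117.0], [433.0, -70.0, 133.0], [422.0, -248.0, 2.0]]
162 [[477.0, -76.0, 110.0], [433.0, -71.0, 125.0], [419.0, -237.0, 3.0]]
164 [[477.0, -76.0, 103.0], [433.0, -77.0, 114.0], [418.0, -231.0, 0.0]]
166 [[493.0, -152.0, 33.0], [433.0, -77.0, 107.0], [409.0, -177.0, 36.0]]
168 [[490.0, -139.0, 36.0], [442.0, -133.0, 54.0], [407.0, -168.0, 36.0]]
170 [[488.0, -134.0, 34.0], [442.0, -136.0, 44.0], [405.0, -160.0, 36.0]]
172 [[488.0, -134.0, 26.0], [442.0, -141.0, 33.0], [404.0, -152.0, 35.0]]
174 [[488.0, -135.0, 17.0], [442.0, -141.0, 26.0], [402.0, -146.0, 32.0]]
176 [[487.0, -133.0, 11.0], [441.0, -137.0, 21.0], [400.0, -138.0, 32.0]]
178 [[487.0, -135.0, 2.0], [440.0, -137.0, 14.0], [399.0, -137.0, 25.0]]
180 [[485.0, -126.0, 2.0], [438.0, -132.0, 11.0], [399.0, -138.0, 17.0]]
182 [[483.0, -119.0, 1.0], [438.0, -134.0, 1.0], [398.0, -140.0, 8.0]]
```

Request:
{"fn": "send_rows", "kwargs": {"targets": [[0,0,0,0,-1],[0,0,0,0,-1],[0,0,0,0,-1],[0,0,0,0,-1]]}}

```text
clock: 4.13
tcp_pos: [0.4462, -0.1626, 0.0279]
orientation: [0.045, -3.141, -0.0]
contact_force: [0.0, -0.7, 0.2]
opening: 0.0017
```

```bash
python3 - <<'E'
from h import *
s=robot.observe(); print(s["opening"],s["tcp_pos"],s["contact_force"],s["torque"])
im,d=robot.grab_frame("side"); cv2.imwrite("pics/s2.png",cv2.resize(im[130:200,325:415],None,fx=8,fy=8,interpolation=cv2.INTER_CUBIC))
im,d=robot.grab_frame("top"); cv2.imwrite("pics/t2.png",im)
E
```

```text
0.0016527639012263373 [ 0.44615919 -0.16255445  0.02792859] [ 0.02834934 -0.68816928  0.19207421] [-0.01953773  0.0169089   0.02485425]
```

View pics/s2.png

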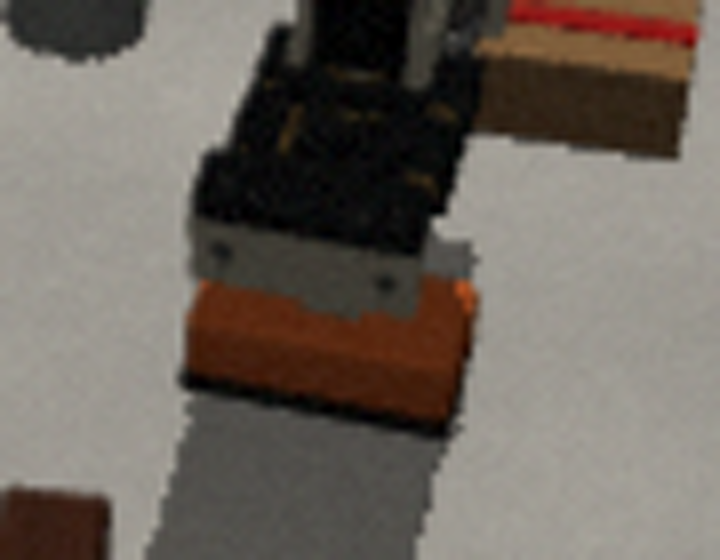

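The fingers shut above the block, so the reported height does not match the scene. I'll raise the arm, open the gripper and measure the fingertips against the depth picture.

Request:
{"fn": "send_rows", "kwargs": {"targets": [[0,0,-40,0,-1],[0,0,-70,0,1],[0,0,-70,0,1],[0,0,-70,0,1],[0,0,-70,0,1],[0,0,-70,0,1],[0,0,-70,0,1],[0,0,-70,0,1]]}}

```text
clock: 4.9
tcp_pos: [0.4456, -0.1626, 0.0971]
orientation: [0.045, -3.139, 0.0]
contact_force: [0.1, -0.5, 0.2]
opening: 0.0417
```

```bash
python3 - <<'E'
from h import *
s=robot.observe(); p=s["tcp_pos"]*1000; print(s["opening"],p)
im,d=robot.grab_frame("side"); cv2.imwrite("pics/s3.png",cv2.resize(im[60:230,260:460],None,fx=4,fy=3.5,interpolation=cv2.INTER_CUBIC))
rr,cc=np.mgrid[:400,:640]; W=world("side",d,rr.ravel(),cc.ravel())*1000
k=(abs(W[:,0]-p[0])<60)&(abs(W[:,1]-p[1])<110)&(W[:,2]>45)&(W[:,2]<260); Q=W[k]
for z in range(45,260,8):
    q=Q[(Q[:,2]>=z)&(Q[:,2]<z+8)]
    for lo,hi in ((-110,0),(0,110)):
        u=q[(q[:,1]-p[1]>lo)&(q[:,1]-p[1]<=hi)]
        if len(u)>4: print(z,lo,len(u),"x",np.percentile(u[:,0],[5,50,95]).round(),"y",np.percentile(u[:,1],[5,50,95]).round())
E
```

```text
0.04171041098039178 [ 445.56321963 -162.58540273   97.12248887]
109 0 20 x [434. 443. 454.] y [-131. -128. -125.]
117 0 20 x [434. 442. 452.] y [-133. -127. -126.]
125 0 17 x [435. 444. 454.] y [-128. -126. -124.]
157 -110 9 x [439. 448. 459.] y [-193. -190. -188.]
165 -110 10 x [422. 444. 455.] y [-222. -188. -185.]
165 0 14 x [415. 443. 473.] y [-79. -76. -73.]
173 -110 14 x [409. 413. 483.] y [-246. -192. -188.]
173 0 78 x [407. 441. 476.] y [-80. -75. -72.]
181 -110 36 x [409. 415. 481.] y [-249. -191. -167.]
181 0 86 x [406. 437. 478.] y [-146.  -76.  -73.]
189 -110 85 x [409. 418. 484.] y [-245. -202. -177.]
189 0 112 x [407. 438. 479.] y [-142. -127.  -69.]
197 -110 9 x [409. 416. 482.] y [-256. -234. -192.]
197 0 94 x [405. 445. 476.] y [-146.  -70.  -66.]
205 -110 28 x [409. 418. 463.] y [-251. -232. -177.]
205 0 186 x [410. 443. 475.] y [-148.  -80.  -65.]
213 -110 20 x [410. 416. 423.] y [-253. -238. -179.]
213 0 281 x [411. 443. 475.] y [-150.  -90.  -68.]
221 0 54 x [420. 445. 466.] y [-153. -149. -146.]
229 0 52 x [420. 445. 464.] y [-154. -149. -145.]
237 -110 6 x [420. 422. 424.] y [-185. -171. -164.]
237 0 50 x [422. 439. 464.] y [-157. -151. -146.]
245 0 47 x [425. 447. 466.] y [-154. -150. -146.]
253 0 29 x [425. 445. 464.] y [-152. -150. -146.]
```

View pics/s3.png

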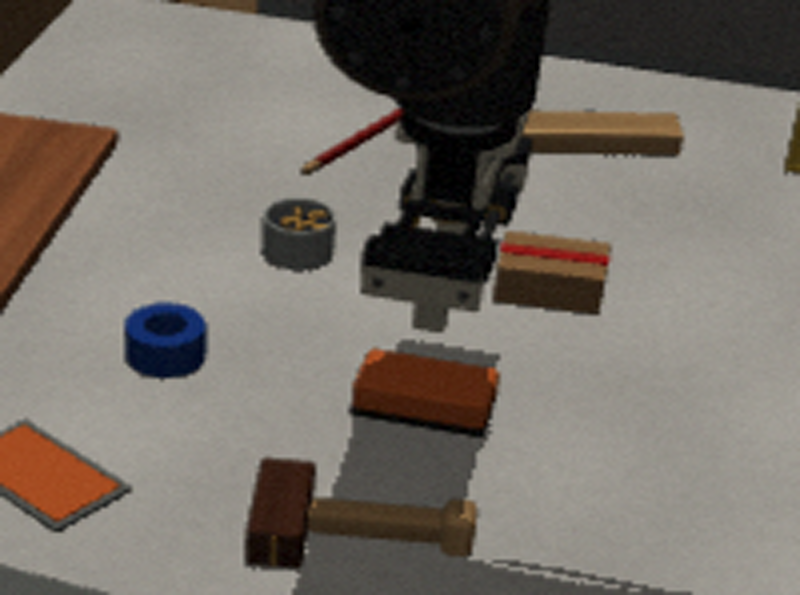

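```bash
python3 plan.py 448 -160.5 0 91.8
```

```text
t 4.95 tcp [ 445.7 -162.6   97.3] yaw 91.6 tilt 0.09 open 45.6 F [-0.7 -0.2  0.2] q6 -1.61
shift [-2.5  2.  97.3] turn -0.2 rows 2.3
```

Request:
{"fn": "send_rows", "kwargs": {"targets": [[-2.5,2,0,0,1],[-2.5,2,0,0,1],[-2.5,2,0,0,1],[-2.5,2,10,0,1],[-2.5,2,20,0,1],[-2.5,2,30,0,1],[-2.5,2,40,0,1],[-2.5,2,40,0,1]]}}

```text
clock: 5.62
tcp_pos: [0.4474, -0.1604, 0.0563]
orientation: [0.045, -3.138, -0.0]
contact_force: [-1.1, -0.7, -0.2]
opening: 0.0872
```

Request:
{"fn": "send_rows", "kwargs": {"targets": [[0,0,20,0,1],[0,0,35,0,1],[0,0,45,0,1],[0,0,52,0,1],[0,0,55,0,1],[0,0,55,0,1]]}}

```text
clock: 6.12
tcp_pos: [0.4485, -0.1605, 0.0028]
orientation: [0.045, -3.141, 0.0]
contact_force: [0.1, 0.1, 0.4]
opening: 0.0876
```

```bash
python3 plan.py 448 -160.5 0 91.8
```

```text
t 6.12 tcp [ 448.5 -160.5    2.8] yaw 91.7 tilt 0.04 open 87.6 F [0.1 0.1 0.4] q6 -1.61
shift [0.5 0.  2.8] turn -0.1 rows 0.1
```

Request:
{"fn": "send_rows", "kwargs": {"targets": [[0,0,0,0,-1],[0,0,0,0,-1],[0,0,0,0,-1],[0,0,0,0,-1],[0,0,0,0,-1],[0,0,0,0,-1],[0,0,0,0,-1],[0,0,0,0,-1]]}}

```text
clock: 6.78
tcp_pos: [0.4488, -0.1605, 0.0032]
orientation: [-0.045, 3.141, -0.0]
contact_force: [-0.2, 0.3, 4.4]
opening: 0.0538
```

```bash
python3 plan.py 681.5 12.2 100 62.8; python3 - <<'E'
from h import *
s=robot.observe(); p=s["tcp_pos"]*1000
im,d=robot.grab_frame("side")
rr,cc=np.mgrid[:400,:640]; W=world("side",d,rr.ravel(),cc.ravel())*1000
k=(abs(W[:,0]-p[0])<60)&(W[:,1]>-170)&(W[:,1]<-50)&(W[:,2]>5)&(W[:,2]<130); Q=W[k]
for z in range(5,120,8):
    u=Q[(Q[:,2]>=z)&(Q[:,2]<z+8)]
    if len(u)>4: print(z,len(u),"x",np.percentile(u[:,0],[5,50,95]).round(),"y",np.percentile(u[:,1],[5,50,95]).round())
E
```

```text
t 6.78 tcp [ 448.8 -160.5    3.2] yaw 91.7 tilt 0.02 open 53.8 F [-0.2  0.3  4.4] q6 -1.61
shift [-237.7  165.9  -96.7] turn 28.9 rows 7.3
5 72 x [397. 431. 489.] y [-141. -135.  -57.]
13 64 x [402. 445. 493.] y [-139. -135. -119.]
21 59 x [397. 436. 485.] y [-143. -134. -118.]
29 69 x [398. 410. 453.] y [-167. -145. -117.]
37 15 x [401. 412. 455.] y [-162. -134. -115.]
77 63 x [409. 446. 481.] y [-77. -74. -71.]
85 70 x [409. 436. 479.] y [-136.  -74.  -71.]
93 83 x [409. 434. 481.] y [-160. -122.  -70.]
101 97 x [411. 447. 481.] y [-131.  -69.  -65.]
109 100 x [410. 446. 475.] y [-149.  -70.  -64.]
117 335 x [415. 446. 478.] y [-147.  -87.  -63.]
```

Request:
{"fn": "send_rows", "kwargs": {"targets": [[0,0,-20,0,-1],[0,0,-60,0,-1],[-238,166,-90,29,-1],[-238,166,-90,29,-1],[-238,166,-90,29,-1],[-238,166,-90,29,-1],[-238,166,-90,29,-1],[-238,166,-90,29,-1]]}}

```text
clock: 7.5
tcp_pos: [0.6493, -0.011, 0.0884]
orientation: [-0.744, -3.051, 0.0]
contact_force: [1.1, -1.0, -1.7]
opening: 0.0539
```

```bash
python3 plan.py 683 12.2 60 62.8
```

```text
t 7.5 tcp [649.3 -11.   88.4] yaw 62.6 tilt 0.05 open 53.9 F [ 1.1 -1.  -1.7] q6 -2.33
shift [-19.2  36.2  28.3] turn -0.2 rows 1.2
```

Request:
{"fn": "send_rows", "kwargs": {"targets": [[-19,36,28,0,-1],[-19,36,28,0,-1],[-19,36,28,0,-1],[-19,36,28,0,-1]]}}

```text
clock: 7.83
tcp_pos: [0.6805, 0.0107, 0.0589]
orientation: [-0.742, -3.05, 0.002]
contact_force: [-0.3, -0.1, -0.9]
opening: 0.0538
```

```bash
python3 plan.py 683 12.2 18 62.8; python3 - <<'E'
from h import *
im,d=robot.grab_frame("side"); 
rr,cc=np.mgrid[:400,:640]; W=world("side",d,rr.ravel(),cc.ravel())*1000
hsv=cv2.cvtColor(im,cv2.COLOR_BGR2HSV).reshape(-1,3)
k=(hsv[:,0]<16)&(hsv[:,1]>140)&(abs(W[:,0]-683)<80)&(abs(W[:,1]-12)<80)&(W[:,2]>15)
Q=W[k]; print(len(Q),Q.min(0),Q.max(0),np.percentile(Q,[2,50,98],axis=0).round(0))
E
```

```text
t 7.83 tcp [680.5  10.7  58.9] yaw 62.7 tilt 0.2 open 53.8 F [-0.3 -0.1 -0.9] q6 -2.35
shift [-1.6  2.6 40.9] turn -0.1 rows 1.0
540 [623.04779915 -25.94235546  54.16543344] [756.964393    79.95035166 484.3796526 ] [[627. -14.  60.]
 [657.  29.  89.]
 [714.  55. 279.]]
```

Request:
{"fn": "send_rows", "kwargs": {"targets": [[-1.5,2.5,20,0,-1],[-1.5,2.5,35,0,-1],[-1.5,2.5,42,0,-1],[-1.5,2.5,46,0,-1],[-1.5,2.5,46,0,-1],[-1.5,2.5,46,0,-1],[-1.5,2.5,46,0,-1]]}}

```text
clock: 8.47
tcp_pos: [0.6849, 0.0123, 0.0159]
orientation: [0.742, 3.051, 0.001]
contact_force: [-0.4, -0.2, -1.6]
opening: 0.0538
```

```bash
python3 plan.py 683 12.2 8 62.8
```

```text
t 8.47 tcp [684.9  12.3  15.9] yaw 62.7 tilt 0.1 open 53.8 F [-0.4 -0.2 -1.6] q6 -2.35
shift [ 1.6 -0.9  7.9] turn -0.1 rows 0.2
```

Request:
{"fn": "send_rows", "kwargs": {"targets": [[1.5,-1,3,0,-1],[1.5,-1,5,0,-1],[1.5,-1,7,0,-1],[1.5,-1,7,0,-1],[1.5,-1,7,0,-1]]}}

```text
clock: 8.88
tcp_pos: [0.6825, 0.0122, 0.0083]
orientation: [0.742, 3.052, -0.0]
contact_force: [-2.8, 0.6, 5.6]
opening: 0.0537
```

```bash
python3 plan.py 683 12.2 8 62.8
```

```text
t 8.88 tcp [682.5  12.2   8.3] yaw 62.7 tilt 0.01 open 53.7 F [-2.8  0.6  5.6] q6 -2.35
shift [-0.4  0.2  0.3] turn -0.1 rows 0.0
```

Request:
{"fn": "send_rows", "kwargs": {"targets": [[0,0,0,0,1],[0,0,0,0,1],[0,0,0,0,1],[0,0,0,0,1],[0,0,-20,0,1],[0,0,-50,0,1],[0,0,-90,0,1],[0,0,-90,0,1]]}}

```text
clock: 9.55
tcp_pos: [0.6871, 0.0126, 0.1059]
orientation: [0.738, 3.043, 0.005]
contact_force: [1.5, 0.8, 0.9]
opening: 0.0878
```

```bash
python3 plan.py 653 -162.3 60 90
```

```text
t 9.55 tcp [687.1  12.6 105.9] yaw 62.7 tilt 0.65 open 87.8 F [1.5 0.8 0.9] q6 -2.35
shift [ -49.3 -171.3   45.4] turn -27.3 rows 4.4
```

Request:
{"fn": "send_rows", "kwargs": {"targets": [[-50,-171,38,-27,1],[-50,-171,38,-27,1],[-50,-171,38,-27,1],[-50,-171,38,-27,1],[-50,-171,38,-27,1],[-50,-171,38,-27,1],[-50,-171,38,-27,1],[-50,-171,38,-27,1]]}}

```text
clock: 10.22
tcp_pos: [0.6488, -0.1624, 0.0598]
orientation: [0.011, 3.141, -0.0]
contact_force: [0.3, 0.9, -0.9]
opening: 0.0875
```

```bash
python3 plan.py 653 -162.3 2 90; python3 - <<'E'
from h import *
im,d=robot.grab_frame("top"); P,m,p=cloud("sanding_block","top",d)
Q=P[P[:,2]>.03]; print(p,len(Q),rect(Q),np.median(Q[:,2]))
E
```

```text
t 10.22 tcp [ 648.8 -162.4   59.8] yaw 89.6 tilt 0.03 open 87.5 F [ 0.3  0.9 -0.9] q6 -1.62
shift [-4.2  0.2 57.8] turn -0.4 rows 1.4Traceback (most recent call last):
  File "<stdin>", line 3, in <module>
TypeError: 'NoneType' object is not subscriptable
```

Request:
{"fn": "send_rows", "kwargs": {"targets": [[-4,0,0,0,1],[-4,0,20,0,1],[-4,0,35,0,1],[-4,0,48,0,1],[-4,0,56,0,1],[-4,0,57,0,1],[-4,0,57,0,1],[-4,0,57,0,1]]}}

```text
clock: 10.98
tcp_pos: [0.653, -0.1627, 0.0033]
orientation: [0.009, 3.141, -0.0]
contact_force: [-0.2, -0.2, 0.5]
opening: 0.0877
```

Request:
{"fn": "send_rows", "kwargs": {"targets": [[0,0,0,0,-1],[0,0,0,0,-1],[0,0,0,0,-1],[0,0,0,0,-1],[0,0,0,0,-1],[0,0,0,0,-1]], "newtons": 20}}

```text
clock: 11.48
tcp_pos: [0.6525, -0.1628, 0.003]
orientation: [0.009, 3.141, -0.0]
contact_force: [-0.7, -0.0, 2.0]
opening: 0.0601
```

```bash
python3 plan.py 439.3 165.8 60 90
```

```text
t 11.48 tcp [ 652.5 -162.8    3. ] yaw 89.7 tilt 0.02 open 60.1 F [-0.7 -0.   2. ] q6 -1.62
shift [215.1 327.3 -57.1] turn -0.3 rows 9.5
```

```bash
python3 - <<'E'
from h import *
im,d=robot.grab_frame("side"); s=robot.observe(); print(s["opening"],s["tcp_pos"])
rr,cc=np.mgrid[:400,:640]; W=world("side",d,rr.ravel(),cc.ravel())*1000
k=(abs(W[:,0]-652)<70)&(W[:,1]>-190)&(W[:,1]<-50)&(W[:,2]>3)&(W[:,2]<130); Q=W[k]
for z in range(5,120,8):
    u=Q[(Q[:,2]>=z)&(Q[:,2]<z+8)]
    if len(u)>4: print(z,len(u),"x",np.percentile(u[:,0],[5,50,95]).round(),"y",np.percentile(u[:,1],[5,50,95]).round())
cv2.imwrite("pics/s4.png",cv2.resize(im[60:210,250:400],None,fx=4,fy=4,interpolation=cv2.INTER_CUBIC))
E
```

```text
0.06069745401372858 [ 0.65250547 -0.16278002  0.00303296]
5 32 x [598. 633. 696.] y [-167. -141.  -71.]
13 42 x [620. 637. 664.] y [-157. -139. -118.]
21 36 x [621. 640. 660.] y [-160. -133. -117.]
29 49 x [622. 631. 658.] y [-178. -147. -116.]
37 21 x [625. 641. 659.] y [-172. -121. -115.]
77 59 x [614. 651. 685.] y [-101.  -76.  -73.]
85 80 x [614. 632. 685.] y [-172.  -76.  -73.]
93 92 x [614. 626. 679.] y [-174. -119.  -72.]
101 74 x [614. 648. 684.] y [-145.  -73.  -68.]
109 124 x [615. 647. 682.] y [-164.  -85.  -66.]
117 315 x [619. 650. 684.] y [-151.  -90.  -67.]
```

View pics/s4.png

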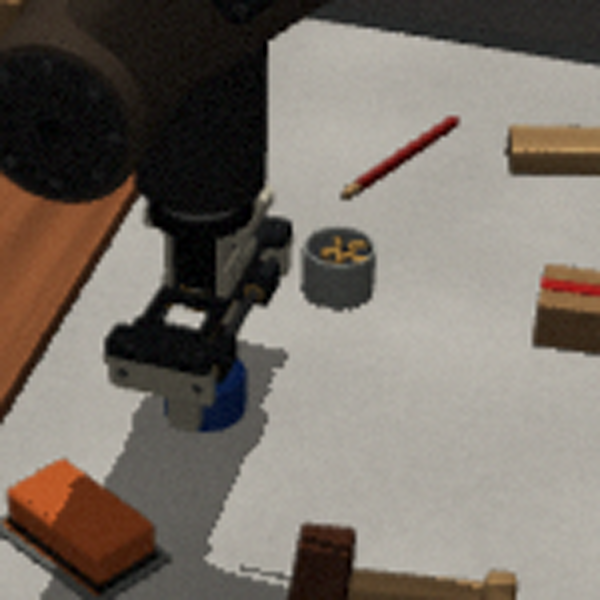

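Request:
{"fn": "send_rows", "kwargs": {"targets": [[0,0,-20,0,-1],[0,0,-60,0,-1],[0,0,-80,0,-1],[214,328,-80,0,-1],[214,328,-80,0,-1],[214,328,-80,0,-1],[214,328,-80,0,-1],[214,328,-80,0,-1]]}}

```text
clock: 12.2
tcp_pos: [0.5382, 0.0136, 0.0826]
orientation: [-0.011, -3.142, -0.0]
contact_force: [0.5, 2.1, -0.3]
opening: 0.0607
```

```bash
python3 plan.py 441 166.3 75 90
```

```text
t 12.2 tcp [538.2  13.6  82.6] yaw 89.6 tilt 0.01 open 60.7 F [ 0.5  2.1 -0.3] q6 -1.97
shift [ 98.2 152.1   7.6] turn -0.4 rows 4.3
```

Request:
{"fn": "send_rows", "kwargs": {"targets": [[99,151,8,0,-1],[99,151,8,0,-1],[99,151,8,0,-1],[99,151,8,0,-1],[99,151,8,0,-1],[99,151,8,0,-1],[99,151,8,0,-1],[99,151,8,0,-1]]}}

```text
clock: 12.87
tcp_pos: [0.4416, 0.1639, 0.0747]
orientation: [0.009, 3.142, 0.0]
contact_force: [-0.9, 0.5, 0.2]
opening: 0.0603
```

```bash
python3 plan.py 441 166.3 45 90;  python3 - <<'E'
from h import *
im,d=robot.grab_frame("side"); 
rr,cc=np.mgrid[:400,:640]; W=world("side",d,rr.ravel(),cc.ravel())*1000
hsv=cv2.cvtColor(im,cv2.COLOR_BGR2HSV).reshape(-1,3)
k=(hsv[:,0]>105)&(hsv[:,0]<130)&(hsv[:,1]>140)&(abs(W[:,0]-440)<80)&(abs(W[:,1]-166)<80)
Q=W[k&(W[:,2]>25)]; print(len(Q),np.percentile(Q,[2,50,98],axis=0).round(0))
cv2.imwrite("pics/s5.png",cv2.resize(im[170:310,250:420],None,fx=4,fy=4,interpolation=cv2.INTER_CUBIC))
E
```

```text
t 12.87 tcp [441.6 163.9  74.7] yaw 89.7 tilt 0.0 open 60.3 F [-0.9  0.5  0.2] q6 -2.35
shift [ 0.6  2.4 29.7] turn -0.3 rows 0.7
76 [[403. 148.  73.]
 [413. 177. 107.]
 [456. 225. 347.]]
```

View pics/s5.png

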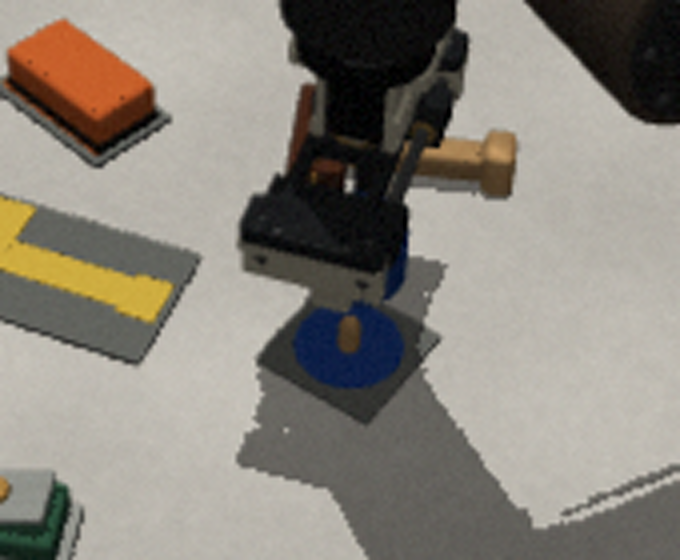

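```bash
python3 - <<'E'
from h import *
im,d=robot.grab_frame("side"); 
rr,cc=np.mgrid[:400,:640]; W=world("side",d,rr.ravel(),cc.ravel())*1000
hsv=cv2.cvtColor(im,cv2.COLOR_BGR2HSV).reshape(-1,3)
k=(hsv[:,0]>105)&(hsv[:,0]<130)&(hsv[:,1]>140)&(abs(W[:,0]-440)<80)&(abs(W[:,1]-166)<80)&(W[:,2]>60)&(W[:,2]<125)
for i in np.nonzero(k)[0]: print(i%640,i//640,W[i].round(0).astype(int),end="; ")
o=robot.outline_of("tape_roll","side"); 
if o: print("\n",[(u["p"],u["pixels"].sum(),u["point"]) for u in o])
im,d=robot.grab_frame("top");o=robot.outline_of("tape_roll","top"); 
if o: print("\n",[(u["p"],u["pixels"].sum(),u["point"]) for u in o])
E
```

```text
340 217 [445 132 108]; 341 217 [443 132 109]; 341 218 [442 136 109]; 351 228 [411 159 109]; 351 229 [410 163 110]; 351 230 [410 165 109]; 350 231 [411 166 106]; 350 232 [411 168 105]; 349 233 [411 176 109]; 350 233 [410 170 104]; 349 234 [412 174 104]; 350 234 [411 167  97]; 351 234 [410 161  91]; 349 235 [412 173 100]; 350 235 [410 169  96]; 348 236 [413 176  99]; 349 236 [412 171  94]; 350 236 [410 166  90]; 347 237 [414 180  99]; 348 237 [414 173  92]; 349 237 [411 173  93]; 350 237 [410 169  89]; 347 238 [414 179  95]; 348 238 [413 174  90]; 349 238 [411 172  88]; 350 238 [410 166  82]; 347 239 [414 180  92]; 348 239 [412 176  89]; 349 239 [411 172  85]; 350 239 [410 166  80]; 347 240 [414 180  89]; 348 240 [412 176  85]; 349 240 [411 173  82]; 347 241 [414 179  84]; 348 241 [412 175  81]; 349 241 [411 171  77]; 347 242 [414 180  82]; 348 242 [412 175  77]; 347 243 [414 178  76]; 346 244 [416 178  73]; 338 246 [432 192  74]; 339 246 [429 193  76]; 340 246 [428 188  72]; 
 [(0.52, np.int64(64), [0.5427, 0.5975])]

 [(0.65, np.int64(853), [0.3105, 0.4267])]
```

Request:
{"fn": "send_rows", "kwargs": {"targets": [[1.5,1.5,15,0,-1],[1.5,1.5,25,0,-1],[1.5,1.5,35,0,-1],[1.5,1.5,40,0,-1],[1.5,1.5,45,0,-1],[1.5,1.5,48,0,-1],[1.5,1.5,50,0,-1],[1.5,1.5,50,0,-1]]}}

```text
clock: 13.78
tcp_pos: [0.44, 0.1655, 0.0245]
orientation: [-0.01, -3.141, 0.0]
contact_force: [0.2, 0.6, -0.5]
opening: 0.0605
```

```bash
python3 plan.py 440.2 165.5 8 90
```

```text
t 13.78 tcp [440.  165.5  24.5] yaw 89.6 tilt 0.01 open 60.5 F [ 0.2  0.6 -0.5] q6 -2.36
shift [-0.2  0.  16.5] turn -0.4 rows 0.4
```

No contact, and the ring is already below the post top. Going on down.

Request:
{"fn": "send_rows", "kwargs": {"targets": [[0,0,5,0,-1],[0,0,10,0,-1],[0,0,14,0,-1],[0,0,16,0,-1],[0,0,16,0,-1],[0,0,16,0,-1]]}}

```text
clock: 14.28
tcp_pos: [0.44, 0.1655, 0.0085]
orientation: [-0.009, -3.141, 0.0]
contact_force: [-0.5, 0.3, -1.5]
opening: 0.0607
```

```bash
python3 plan.py 440.2 165.5 8 90
```

```text
t 14.28 tcp [440.  165.5   8.5] yaw 89.7 tilt 0.02 open 60.7 F [-0.5  0.3 -1.5] q6 -2.36
shift [-0.2 -0.   0.5] turn -0.3 rows 0.0
```

Request:
{"fn": "send_rows", "kwargs": {"targets": [[0,0,1,0,-1],[0,0,1,0,1],[0,0,1,0,1],[0,0,1,0,1],[0,0,1,0,1],[0,0,-20,0,1],[0,0,-60,0,1],[0,0,-80,0,1]]}}

```text
clock: 14.95
tcp_pos: [0.4408, 0.166, 0.0915]
orientation: [0.008, 3.14, 0.001]
contact_force: [1.0, 1.5, 0.3]
opening: 0.0871
```

```bash
python3 plan.py 466 8.9 60 99.9
```

```text
t 14.95 tcp [440.8 166.   91.5] yaw 89.7 tilt 0.1 open 87.1 F [1.  1.5 0.3] q6 -2.36
shift [ -25.9 -157.    31.4] turn -10.2 rows 3.9
```

Request:
{"fn": "send_rows", "kwargs": {"targets": [[-26,-157,0,-10,1],[-26,-157,28,-10,1],[-26,-157,28,-10,1],[-26,-157,28,-10,1],[-26,-157,28,-10,1],[-26,-157,28,-10,1],[-26,-157,28,-10,1],[-26,-157,28,-10,1]]}}

```text
clock: 15.62
tcp_pos: [0.4654, 0.0092, 0.061]
orientation: [-0.265, 3.13, 0.0]
contact_force: [0.8, -0.2, 1.1]
opening: 0.0875
```

```bash
python3 plan.py 466 8.9 -2 99.9; python3 - <<'E'
from h import *
im,d=robot.grab_frame("top"); cv2.imwrite("pics/t6.png",im)
for q in ["tape_roll","mallet"]:
    P,m,p=cloud(q,"top",d)
    if P is not None: print(q,p,len(P),np.round(rect(P[P[:,2]>.025]),1),np.percentile(P[:,2],[5,50,95]).round(3))
im,d=robot.grab_frame("side")
for q in ["tape_roll","sanding_block"]:
    P,m,p=cloud(q,"side",d)
    if P is not None: print(q,p,len(P),np.round(rect(P[P[:,2]>.036]),1),np.percentile(P[:,2],[5,50,95]).round(3))
E
```

```text
t 15.62 tcp [465.4   9.2  61. ] yaw 99.7 tilt 0.04 open 87.5 F [ 0.8 -0.2  1.1] q6 -1.85
shift [-0.5 -0.4 63. ] turn -0.2 rows 1.5
mallet 0.76 225 [405.   -4.3  58.6  29.2   4.8] [0.026 0.033 0.041]
tape_roll 0.68 630 [438.4 166.3  62.   60.1 -39.7] [0.008 0.037 0.044]
sanding_block 0.6 711 [679.3  13.7 103.4  54.4 -28.5] [0.012 0.038 0.042]
```

Request:
{"fn": "send_rows", "kwargs": {"targets": [[-0.5,0,20,0,1],[-0.5,0,38,0,1],[-0.5,0,50,0,1],[-0.5,0,57,0,1],[-0.5,0,62,0,1],[-0.5,0,62,0,1],[-0.5,0,62,0,1]]}}

```text
clock: 16.5
tcp_pos: [0.4658, 0.0087, -0.0011]
orientation: [-0.265, 3.13, -0.0]
contact_force: [0.1, 0.1, 0.5]
opening: 0.0876
```

Request:
{"fn": "send_rows", "kwargs": {"targets": [[0,0,0,0,-1],[0,0,0,0,-1],[0,0,0,0,-1],[0,0,0,0,-1],[0,0,0,0,-1],[0,0,0,0,-1],[0,0,0,0,-1],[0,0,0,0,-1]], "newtons": 40}}

```text
clock: 17.17
tcp_pos: [0.4656, 0.0085, -0.0013]
orientation: [-0.264, 3.13, 0.0]
contact_force: [-0.6, -0.2, 0.1]
opening: 0.0401
```

Request:
{"fn": "send_rows", "kwargs": {"targets": [[0,0,0,0,-1],[0,0,0,0,-1],[0,0,0,0,-1],[0,0,0,0,-1]]}}

```text
clock: 17.5
tcp_pos: [0.4655, 0.0085, -0.0014]
orientation: [0.264, -3.13, -0.0]
contact_force: [0.4, -0.2, -0.6]
opening: 0.0215
```

```bash
python3 plan.py 653 165.5 100 86.3
```

```text
t 17.5 tcp [465.5   8.5  -1.4] yaw 99.6 tilt 0.0 open 21.5 F [ 0.4 -0.2 -0.6] q6 -1.85
shift [-211.1  123.4 -101.4] turn 13.3 rows 6.3
```

Request:
{"fn": "send_rows", "kwargs": {"targets": [[0,0,-20,0,-1],[0,0,-60,0,-1],[0,0,-75,0,-1],[-211,124,-75,13,-1],[-211,124,-75,13,-1],[-211,124,-75,13,-1],[-211,124,-75,13,-1],[-211,124,-75,13,-1]]}}

```text
clock: 18.17
tcp_pos: [0.6257, 0.1437, 0.0731]
orientation: [-0.092, -3.139, 0.0]
contact_force: [0.1, 0.4, -1.9]
opening: 0.0217
```

```bash
python3 plan.py 653 165.5 65 86.3
```

```text
t 18.17 tcp [625.7 143.7  73.1] yaw 86.6 tilt 0.06 open 21.7 F [ 0.1  0.4 -1.9] q6 -2.16
shift [-26.   23.3   8.1] turn 0.3 rows 0.9
```

Request:
{"fn": "send_rows", "kwargs": {"targets": [[-26,23,8,0,-1],[-26,23,8,0,-1],[-26,23,8,0,-1],[-26,23,8,0,-1],[-26,23,8,0,-1],[-26,23,8,0,-1]]}}

```text
clock: 18.67
tcp_pos: [0.6515, 0.1634, 0.066]
orientation: [-0.092, -3.14, -0.0]
contact_force: [0.3, -0.9, -2.2]
opening: 0.0218
```

```bash
python3 plan.py 653 165.5 12 86.3; python3 - <<'E'
from h import *
im,d=robot.grab_frame("side"); P,m,p=cloud("mallet","side",d)
cv2.imwrite("pics/s7.png",cv2.resize(im[170:290,190:340],None,fx=5,fy=4.5,interpolation=cv2.INTER_CUBIC))
if P is not None:
    Q=P[(P[:,2]>.04)&(P[:,2]<.13)]; print(p,len(Q),np.round(rect(Q),1),np.percentile(Q,[3,50,97],axis=0).round(3))
E
```

```text
t 18.67 tcp [651.5 163.4  66. ] yaw 86.6 tilt 0.01 open 21.8 F [ 0.3 -0.9 -2.2] q6 -2.16
shift [-1.3  2.1 54. ] turn 0.3 rows 1.3
0.78 383 [625.9 175.9 136.4  37.   10.4] [[0.56  0.159 0.079]
 [0.591 0.174 0.096]
 [0.638 0.183 0.106]]
```

View pics/s7.png

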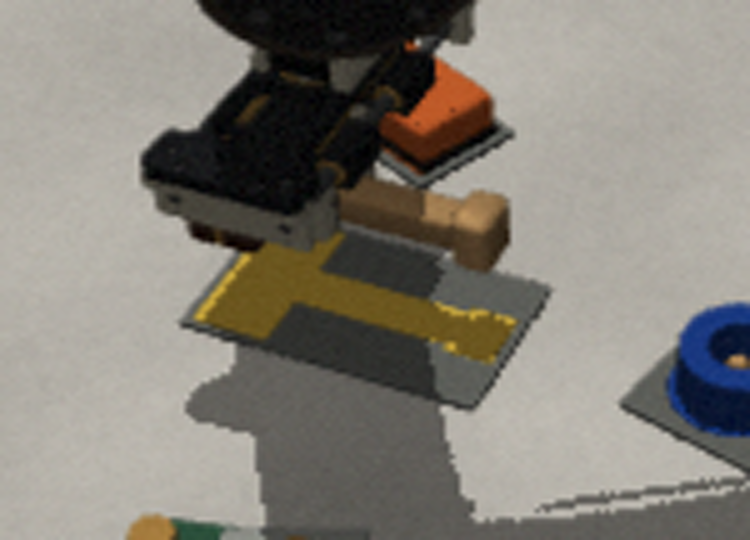

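Request:
{"fn": "send_rows", "kwargs": {"targets": [[-1,2,20,0,-1],[-1,2,35,0,-1],[-1,2,46,0,-1],[-1,2,53,0,-1],[-1,2,58,0,-1],[-1,2,60,0,-1],[-1,2,60,0,-1],[-1,2,60,0,-1]]}}

```text
clock: 19.43
tcp_pos: [0.6538, 0.1662, 0.0063]
orientation: [0.092, 3.139, 0.0]
contact_force: [0.2, 0.9, -1.7]
opening: 0.0218
```

```bash
python3 plan.py 653 165.5 3.6 86.3
```

```text
t 19.43 tcp [653.8 166.2   6.3] yaw 86.7 tilt 0.05 open 21.8 F [ 0.2  0.9 -1.7] q6 -2.17
shift [ 0.7 -0.7  2.7] turn 0.4 rows 0.1
```

Request:
{"fn": "send_rows", "kwargs": {"targets": [[0.5,-0.5,2,0,-1],[0.5,-0.5,3,0,-1],[0.5,-0.5,3,0,-1],[0.5,-0.5,3,0,-1]]}}

```text
clock: 19.77
tcp_pos: [0.6532, 0.1658, 0.0037]
orientation: [0.091, 3.139, 0.001]
contact_force: [-2.3, 0.5, 4.7]
opening: 0.0217
```

Request:
{"fn": "send_rows", "kwargs": {"targets": [[0,0,0,0,1],[0,0,0,0,1],[0,0,0,0,1],[0,0,0,0,1],[0,0,-15,0,1],[0,0,-50,0,1],[0,0,-85,0,1],[0,0,-85,0,1]]}}

```text
clock: 20.43
tcp_pos: [0.657, 0.1671, 0.0952]
orientation: [0.089, 3.13, 0.006]
contact_force: [1.2, 0.5, 0.3]
opening: 0.0695
```

```bash
python3 plan.py 612 359.5 60 99.4
```

```text
t 20.43 tcp [657.  167.1  95.2] yaw 86.7 tilt 0.61 open 69.5 F [1.2 0.5 0.3] q6 -2.17
shift [ 56.2 189.4  35.4] turn -12.7 rows 4.8
```

Request:
{"fn": "send_rows", "kwargs": {"targets": [[52,191,0,-13,1],[52,191,0,-13,1],[52,191,28,-13,1],[52,191,28,-13,1],[52,191,28,-13,1],[52,191,28,-13,1],[52,191,28,-13,1],[52,191,28,-13,1]]}}

```text
clock: 21.1
tcp_pos: [0.6118, 0.3593, 0.0593]
orientation: [0.265, -3.13, 0.001]
contact_force: [-0.1, -1.2, -0.2]
opening: 0.0874
```

```bash
python3 plan.py 612 359.5 -2 99.4; python3 - <<'E'
from h import *
im,d=robot.grab_frame("top"); cv2.imwrite("pics/t8.png",im)
for q in ["mallet","sanding_block","tape_roll","block_plane","block_tile"]:
    P,m,p=cloud(q,"top",d)
    if P is not None: print(q,p,len(P),np.round(rect(P[P[:,2]>.025]),1) if q!="block_tile" else 0,np.percentile(P[:,2],[5,50,95]).round(3))
E
```

```text
t 21.1 tcp [611.8 359.3  59.3] yaw 99.7 tilt 0.04 open 87.4 F [-0.1 -1.2 -0.2] q6 -2.21
shift [-0.2  0.2 61.3] turn 0.3 rows 1.5
mallet 0.82 910 [636.2 164.1 150.4  85.1  -1.1] [0.017 0.04  0.047]
sanding_block 0.63 781 [680.   13.  100.5  54.4 -27.6] [0.013 0.039 0.043]
tape_roll 0.83 389 [437.6 165.2  60.4  57.6 -88. ] [0.008 0.041 0.045]
block_plane 0.92 411 [579.2 351.3  53.8  41.    5. ] [0.006 0.033 0.046]
block_tile 0.73 97 0 [0.001 0.005 0.01 ]
```

Request:
{"fn": "send_rows", "kwargs": {"targets": [[0,0,20,0,1],[0,0,38,0,1],[0,0,50,0,1],[0,0,58,0,1],[0,0,62,0,1],[0,0,62,0,1],[0,0,62,0,1]]}}

```text
clock: 21.98
tcp_pos: [0.6124, 0.3595, -0.0019]
orientation: [-0.264, 3.13, 0.0]
contact_force: [0.5, 0.5, 0.2]
opening: 0.0881
```

Request:
{"fn": "send_rows", "kwargs": {"targets": [[0,0,0,0,-1],[0,0,0,0,-1],[0,0,0,0,-1],[0,0,0,0,-1],[0,0,0,0,-1],[0,0,0,0,-1],[0,0,0,0,-1],[0,0,0,0,-1]], "newtons": 50}}

```text
clock: 22.65
tcp_pos: [0.6121, 0.3595, -0.0023]
orientation: [-0.264, 3.13, 0.0]
contact_force: [-1.1, 0.3, 0.3]
opening: 0.0435
```

Request:
{"fn": "send_rows", "kwargs": {"targets": [[0,0,0,0,-1],[0,0,0,0,-1]]}}

```text
clock: 22.82
tcp_pos: [0.6121, 0.3595, -0.0023]
orientation: [-0.264, 3.13, 0.0]
contact_force: [-0.8, 1.1, 0.9]
opening: 0.0441
```

```bash
python3 plan.py 404 359 60 103.7
```

```text
t 22.82 tcp [612.1 359.5  -2.3] yaw 99.7 tilt 0.01 open 44.1 F [-0.8  1.1  0.9] q6 -2.21
shift [205.2  34.4 -62.3] turn -4.0 rows 5.2
```

Request:
{"fn": "send_rows", "kwargs": {"targets": [[0,0,-20,0,-1],[0,0,-60,0,-1],[205,34,-62,-4.4,-1],[205,34,-62,-4.4,-1],[205,34,-62,-4.4,-1],[205,34,-62,-4.4,-1],[205,34,-62,-4.4,-1],[205,34,-62,-4.4,-1]]}}

```text
clock: 23.48
tcp_pos: [0.3974, 0.3555, 0.0587]
orientation: [0.385, -3.113, 0.004]
contact_force: [-0.5, -2.3, -5.3]
opening: 0.0438
```

Request:
{"fn": "send_rows", "kwargs": {"targets": [[0,0,0,0,-1],[0,0,0,0,-1]]}}

```text
clock: 23.65
tcp_pos: [0.404, 0.3587, 0.0597]
orientation: [-0.386, 3.118, 0.0]
contact_force: [0.2, -0.1, -5.7]
opening: 0.0436
```

```bash
python3 plan.py 404.5 358.5 5 104.1; python3 - <<'E'
from h import *
im,d=robot.grab_frame("side"); P,m,p=cloud("block_plane","side",d)
cv2.imwrite("pics/s9.png",cv2.resize(im[220:370,250:410],None,fx=4,fy=4,interpolation=cv2.INTER_CUBIC))
if P is not None:
    Q=P[(P[:,2]>.03)&(P[:,2]<.13)]; print(p,len(Q),np.round(rect(Q),1),np.percentile(Q,[3,50,97],axis=0).round(3))
E
```

```text
t 23.65 tcp [404.  358.7  59.7] yaw 104.1 tilt 0.01 open 43.6 F [ 0.2 -0.1 -5.7] q6 -2.41
shift [-0.5 -0.3 54.7] turn 0.0 rows 1.3
0.62 444 [402.2 358.3 128.5  46.1  13.6] [[0.339 0.331 0.068]
 [0.359 0.363 0.087]
 [0.464 0.391 0.108]]
```

View pics/s9.png

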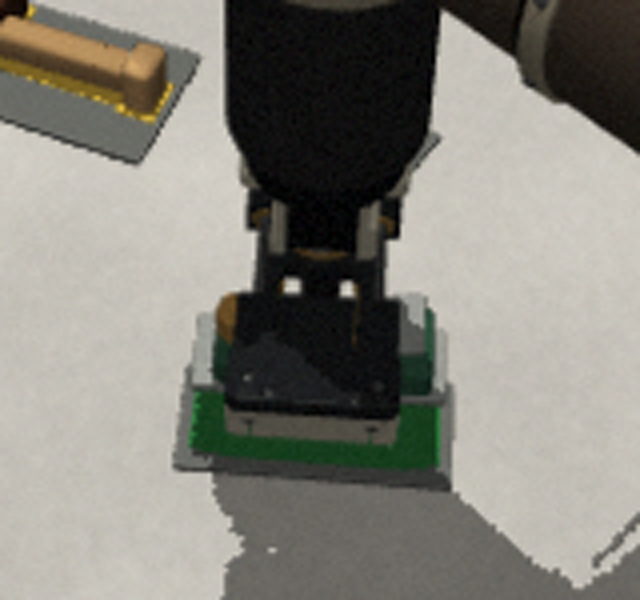

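The plane is held level over its tile. The fit gives (402.2, 358.3) mm at 13.6°, which matches the tile, so I'll lower it.

Request:
{"fn": "send_rows", "kwargs": {"targets": [[0,0,20,0,-1],[0,0,35,0,-1],[0,0,45,0,-1],[0,0,51,0,-1],[0,0,54,0,-1],[0,0,56,0,-1],[0,0,57,0,-1],[0,0,57,0,-1]]}}

```text
clock: 24.42
tcp_pos: [0.4045, 0.3587, 0.003]
orientation: [-0.384, 3.118, 0.001]
contact_force: [-0.5, 0.5, -4.7]
opening: 0.0437
```

```bash
python3 plan.py 404.5 358.5 2.7 104.1
```

```text
t 24.42 tcp [404.5 358.7   3. ] yaw 104.1 tilt 0.04 open 43.7 F [-0.5  0.5 -4.7] q6 -2.41
shift [ 0.1 -0.2  0.3] turn -0.0 rows 0.0
```

Weight still hangs on the gripper. Nudging down 1 mm more.

Request:
{"fn": "send_rows", "kwargs": {"targets": [[0,0,1,0,-1],[0,0,1.5,0,-1],[0,0,1.5,0,-1],[0,0,1.5,0,-1]]}}

```text
clock: 24.75
tcp_pos: [0.4046, 0.3589, 0.0026]
orientation: [-0.385, 3.117, 0.002]
contact_force: [-1.9, -1.4, 6.0]
opening: 0.0437
```

Request:
{"fn": "send_rows", "kwargs": {"targets": [[0,0,0,0,1],[0,0,0,0,1],[0,0,0,0,1],[0,0,0,0,1],[0,0,-15,0,1],[0,0,-50,0,1],[0,0,-90,0,1],[0,0,-130,0,1]]}}

```text
clock: 25.42
tcp_pos: [0.4039, 0.3578, 0.1323]
orientation: [0.384, -3.117, 0.002]
contact_force: [0.7, 0.7, -0.7]
opening: 0.0865
```

Request:
{"fn": "send_rows", "kwargs": {"targets": [[-180,-180,-60,0,1],[-180,-180,-60,0,1],[-180,-330,-60,0,1],[-180,-330,-60,0,1],[-180,-330,-60,0,1],[-180,-330,-60,0,1],[-180,-330,-60,0,1],[-180,-330,-60,0,1]]}}

```text
clock: 26.08
tcp_pos: [0.6282, 0.1205, 0.1846]
orientation: [-0.385, 3.118, 0.0]
contact_force: [0.1, 1.6, -0.0]
opening: 0.0877
```

Request:
{"fn": "send_rows", "kwargs": {"targets": [[0,-300,-20,0,1],[0,-300,-20,0,1],[0,-300,-20,0,1],[0,-300,-20,0,1],[0,-300,-20,0,1],[0,-300,-20,0,1],[0,-300,-20,0,1],[0,-300,-20,0,1]]}}

```text
clock: 26.75
tcp_pos: [0.7006, -0.1747, 0.2039]
orientation: [0.378, -3.118, 0.002]
contact_force: [0.2, 0.0, -1.3]
opening: 0.0878
```

```bash
python3 - <<'E'
from h import *
print(robot.observe()["tcp_pos"])
for cam in ["top","side"]:
  im,d=robot.grab_frame(cam); cv2.imwrite(f"pics/{cam}F.png",im)
  for q in ["mallet","sanding_block","tape_roll","block_plane","screw_tin","hinge_box","mallet_tile","block_tile","plane_tile","tape_tile"]:
    P,m,p=cloud(q,cam,d)
    if P is not None: 
        z=.025 if "tile" not in q else -1
        Q=P[P[:,2]>z]
        print(cam,q,round(p,2),len(Q),np.round(rect(Q),1) if len(Q)>10 else 0,np.percentile(P[:,2],[5,50,95]).round(3))
E
```

```text
[ 0.70061025 -0.17465654  0.20389208]
top mallet 0.62 424 [ 599.5 -347.    58.9   57.6   60.4] [0.01  0.034 0.044]
top tape_roll 0.74 340 [437.7 164.8  59.8  57.7 -88.5] [0.015 0.041 0.046]
top block_plane 0.87 736 [400.4 357.1 112.1  44.9  13.4] [0.011 0.034 0.051]
top screw_tin 0.71 337 [437.7 164.8  59.8  57.7 -88.5] [0.013 0.041 0.046]
top hinge_box 0.63 769 [ 390.5 -355.3   85.3   61.3    5.3] [0.02  0.04  0.044]
top mallet_tile 0.63 850 [565.7 156.1 239.  114.1  18.7] [0.001 0.006 0.01 ]
top plane_tile 0.94 430 [403.1 357.7 151.2  64.2  13.6] [0.001 0.006 0.01 ]
top tape_tile 0.56 624 [430.2 134.5 154.1  85.2  71.2] [0.001 0.006 0.026]
side mallet 0.61 864 [637.2 163.3 152.   85.7   3.1] [0.013 0.036 0.045]
side sanding_block 0.79 566 [679.3  14.3 102.3  55.8 -27.3] [0.004 0.037 0.042]
side tape_roll 0.56 449 [438.5 166.4  62.8  60.5 -49.6] [0.011 0.039 0.043]
side block_plane 0.69 1016 [400.6 358.4 110.4  45.   14.4] [0.008 0.032 0.049]
side screw_tin 0.65 364 [ 390.7 -352.3   82.9   63.6    7.3] [0.008 0.039 0.044]
side hinge_box 0.73 392 [ 391.4 -354.3   84.4   67.7    8.2] [0.005 0.039 0.044]
side block_tile 0.54 153 [680.4  38.2 123.7  58.1   1. ] [-0.     0.005  0.009]
side plane_tile 0.67 363 [401.3 360.6 141.7  59.2  14.6] [0.003 0.005 0.008]
side tape_tile 0.83 461 [439.8 161.9  94.   88.3  71.1] [0.001 0.006 0.009]
```

View pics/topF.png

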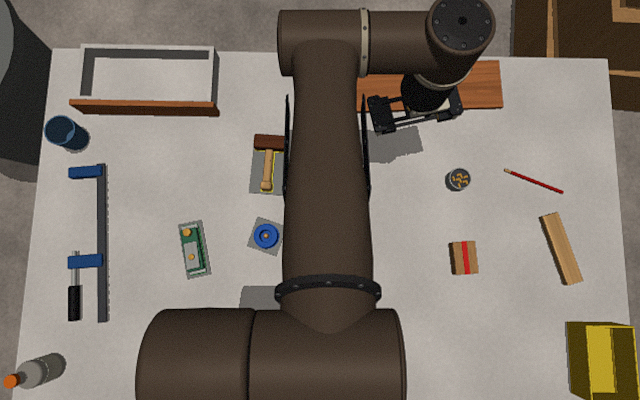

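View pics/sideF.png

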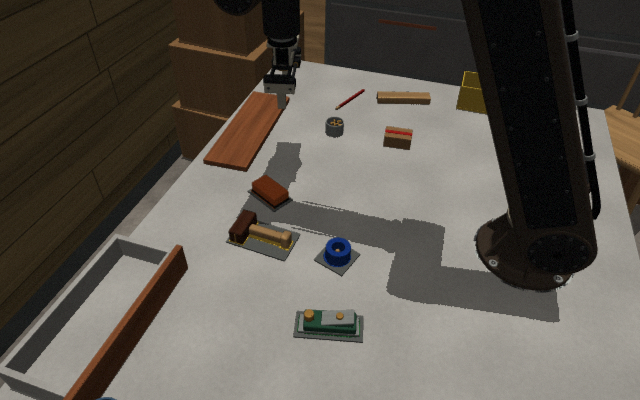

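Top view: the mallet (267,165), tape (266,235) and plane (193,250) lie on their tiles, and the tin (458,179) and box (463,257) have not moved. Side view: the sanding block (270,191) is on its tile too. One last angle check on the mallet handle before handing in.

```bash
python3 - <<'E'
from h import *
im,d=robot.grab_frame("side"); rr,cc=np.mgrid[:400,:640]; W=world("side",d,rr.ravel(),cc.ravel())
k=(W[:,0]>.585)&(W[:,0]<.65)&(abs(W[:,1]-.167)<.03)&(W[:,2]>.028)&(W[:,2]<.042)
a=np.polyfit(W[k,0],W[k,1],1); ang=np.degrees(np.arctan(a[0])); print(k.sum(),ang,np.polyval(a,.651))
s=robot.observe(); print(s["clock"],np.abs(s["dq"]).max(),s["contact_force"])
if abs(ang+3.7)<8: robot.hand_in(); print("handed in")
E
```

```text
195 -3.0308929111089915 0.16829301936855423
27.9 0.0011673406542092018 [ 0.68229463  0.06458598 -0.32562628]
the job is handed in; nothing more can be done
handed in
```

All four things are on their own tiles and the job is handed in at about 28 s of the 128 s. `hand_in()` reports no verdict, so I only have my own checks to go on.

| Thing | Off its tile centre or outline | Angle against the tile | Seen by |
|---|---|---|---|
| Mallet | about 2–3 mm | 0.7° (handle fit) | side camera |
| Sanding block | about 2–3 mm | under 1° | side camera |
| Block plane | about 2 mm | under 1° | both cameras |
| Tape roll | about 1–2 mm, around the post | – | both cameras |

The surface heights fit things lying flat on 5 mm tiles, and nothing is touching the arm. The tin and the box stand where they were.

- **Height offset:** the arm's reported height read about 30 mm lower than the camera depth showed. Because of that, my first grasp closed in the air above the sanding block and touched nothing. I measured the offset with the side camera and used it from then on.
- **Disagreements in the last look:**
  - A bounding-rectangle fit from the side camera put the mallet at +3.1°. An earlier fit from the top gave −1.1°, and the handle fit gave −3.0°. The tile is at −3.7°, so all are inside the 0.2 rad allowed.
  - The arm hid the sanding block from the top camera, so its last check came from the side camera only. An earlier top view gave about 2 mm.
  - In the final pictures the networks mislabelled the tin: the top view took it for the mallet and the tape roll for the tin, and the side view took the box for the tin. I confirmed the tin and box by eye. The fit on the tin, labelled "mallet", was also within 1 mm of its start.

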